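# Aim the grain-line laser by its sprung plate corner

### The job

The line laser on the cutting table has to be tilted down for the next lay. With the fingertips, and without gripping anything, gently press down the round pad on the sprung corner of its tilt plate until the tip of the pointer stands level with the index block on the scale (within the width of the block), then take the fingers away; the plate stays where it is left. Do not shift or lift the mount, push on the laser tube or move the index, and leave everything else on the table where it is.

Things in the scene. Friction and masses are not known exactly. Their poses are not given: they have to be found in the camera images.
- laser_mount: The laser's tilt mount, loose, 2.6 kg. Grey base 235 x 150 x 14 mm. Origin on the underside, below the tilt axle; own x = the way the laser's nose points, z up; the base spans x -70 to +165, y -85 to +65 mm. The axle runs along own y, 80 mm above the table, between two cheeks (97 mm high). An upright white arc scale (x 118 to 150, y -62 mm, 30 to 92 mm high) faces own -y.
- tilt_plate (a joint): Tilt of the plate, rad: 0 = level, grows as the nose goes down, stop at 0.40; starts at 0 to 0.05. Aluminium, 136 x 92 x 8 mm, own x -48 to +88, y -46 to +46 mm. A coil spring under the pad and the axle's drag need 7 to 13 N on the pad; let go, it stays. If pressed too far, press the bare tail corner (own x -40, y -35 mm) down with 3 to 11 N to bring it back.
- press_pad: The round knurled steel pad, 24 mm across and 10 mm high, on the plate's sprung nose corner, a coil spring below it. Origin at the centre of its underside, on the plate's top; z along its axis.
- pad_top (a point): Centre of the pad's top face, where to press: 72 mm ahead of the axle, own y -34 mm of the mount, 14 mm above the plate's mid-plane. Plate level: 94 mm above the table; it goes down about 7 mm for each 0.1 rad. Free room from its centre: 34 mm to the pointer on one side, 38 mm to the laser tube on the other.
- pointer_tip (a point): Tip of the dark steel pointer arm that is fixed to the plate's axle (7 mm wide, tapering to 2 mm, own y -69 mm of the mount): 135 mm from the axle, straight ahead along the plate. It sinks 13.5 mm for each 0.1 rad of tilt.
- index_mark (a point): The scale's sliding index: a brass block, 11 mm wide along the scale (20 x 11 x 9 mm), clamped on the arc just outside the pointer's tip, with a thin centre line. The point lies at the block's centre line, 135 mm from the axle: the pointer's tip is there when the tilt equals the index's angle. z axis: along the scale, up.
- scale_index (a joint): Where the index is clamped on the scale, rad, in the same measure as the tilt of the plate (the pointer stands at the block's centre when both are equal). Between 0.12 and 0.32. Not to be moved.
- laser_tube: The laser: black tube, 28 mm across, 140 mm long, clamped on the plate along own x of the mount at y +18 mm, its top 31 mm above the plate's top. Origin on the plate's top, above the axle. Not to be pushed on.
- chalk_sharpener: Bystander: open white plastic box with a row of blades, 95 x 52 x 44 mm, beside the mount. Origin: centre of underside.
- pattern_weight_a: Bystander: dark steel disc weight with a knob, 72 mm across, 47 mm high. Origin: centre of underside.
- pattern_weight_b: Bystander: a second weight of the same kind.
- pin_dish: Bystander: round steel dish, 88 mm across, 22 mm high. Origin: centre of underside.
- thread_cone: Bystander: cone of beige thread, 66 mm across, 118 mm high. Origin: centre of underside.
- clapper: Bystander: tailor's clapper, a beech block 70 x 250 x 42 mm. Origin: centre of underside.
- set_square: Bystander: flat wooden set square, 210 x 330 mm, 5 mm thick, with a wooden grip. Origin on its underside.
- shears: Bystander: tailor's shears lying flat, 270 mm long, 15 mm high. Origin on the underside, below the pivot screw.

How it is judged:
By the outcome, as a careful person would: the job done as asked, in the order asked, and still so for the second after the job is handed in, with the robot touching nothing.
It also fails if it takes over 45 s, if anything falls off the work surface, if the arm or the gripper's body presses on something with over 40 N, if the wrist force passes 120 N, or if a joint passes its speed limit or range.

### The arm

A 6-joint arm with a two-finger parallel gripper is mounted at the origin on the work surface. World frame = base frame: x ahead of the robot, y to its left, z up, the work surface at z = 0. Lengths are in m, angles in degrees, forces in N, time in s.
With the tool pointing down it reaches from about 0.4 to 0.825 m from the base axis. Payload 7 kg.
Tool frame: the origin (TCP) lies midway between the tips of the shut fingers; the grasp point (between the pads) lies 19 mm behind it; y points along the fingers, z is the direction in which the jaws open and shut, and the axes are right-handed (so a half turn about y gives the same grasp; the last joint's range is limited). The gripper opens to 88 mm and grips with 3 to 60 N. Pads are 19 mm wide; open, the fingers measure 130 mm over their backs; the gripper's body (78 mm by 193 mm) begins 47 mm behind the grasp point.
Start: joints at [-51.56, 20.546, 0.682, 0, -70.136, -16.507], TCP at [0.252, -0.626, 0.227] pointing down, gripper open.
Joint ranges: [-176.03, 176.03], [-82.01, 121.73], [-58.28, 71.71], [-173.87, 95.51], [-174.79, -0.11], [-173.66, 173.66]. Speed limits (degrees/s): [136.94, 136.94, 172.46, 180, 180, 180].

### API

Orientations are given as [roll, pitch, yaw] about the fixed x, y, z axes, in that order (R = Rz(yaw) Ry(pitch) Rx(roll)).
In Python, from plant import ctrl gives the robot as it stands.
- The arm moves only by the tool step_arm, never from a script. Its argument "rows" is a list that holds one entry, the list of rows, each a list of 7 numbers: the gripper command: -1 is shut, 1 is fully open, values between are in proportion, then the shift along the world's x, y, z in cm, then the turn, a rotation vector about the world's x, y, z in degrees. In form: [[[fingers, tx, ty, tz, rx, ry, rz], ...]]. A call has 1 to 12 rows; each row shifts and turns the commanded pose from where the row before left it; what a row does not reach is not made up. A row lasts 1/8 s, in which the tool goes at most 62.5 mm and 10.7 degrees, less where a joint would pass 70% of its speed; a pose out of reach is approached as far as the arm can. A call is refused whole if a number of a shift passes 6.25 or a number of a turn 10.7, either way. A call with a gripper value outside its range is refused whole. The fingers move at their own pace and stop on an object; the grip force is fixed at half the most. Time passes only in rows, so rows that do not move let the fingers close. It gives the time, the measured TCP pose, the force and the opening at its end, in the units of the state.
- ctrl.get_obs(): the state, without advancing time (a new reading comes with each control period).
- ctrl.snapshot(name): name is "scene" or "top" or "wrist"; returns the picture (420x560x3 uint8, blue, green, red); there is no depth.
- ctrl.camera_params(name): a dict with "vertical_fov" (degrees; the focal length in pixels is half the picture's height over the tangent of half this angle, whatever the lens; pixels are square), "cx", "cy" (the principal point, pixels), "k1" (the pictures are not rectified: a ray, as slopes to the right and down, at radius r is drawn at 1 + k1 r^2 times it, then the intrinsics apply), "rvec" (rotation vector, rad) and "tvec" (3), from world to camera coordinates, as OpenCV has them. Camera axes: x right, y down, z forward; pixel columns grow to the right and rows downward; lengths in m; the calibration is good to about 2 mm. A picture is of the moment at which its call begins: read the wrist's pose just before it. camera_params takes no time and is no camera call; for the wrist camera it gives the pose at the moment of the call.
- ctrl.close_job(): hands the job in, once; it reports no verdict.
The state is a dict: "clock": time; "joint_pos": joint angles; "qvel": joint speeds; "tau": joint torques, N m; "tool_pos": TCP position; "orientation": TCP orientation; "force": force on the tool from outside, world axes, zero at the start; "moment": the same for the moment, N m; "opening": finger opening in m.
Only numpy, scipy, OpenCV 4.12 (cv2) and the standard library are available. Lean on these libraries where they do the work, as an engineer would, in place of code of your own. Each camera call takes 0.05 s, during which the arm holds its last target. There are 200 camera calls.

## Working session

There is one attempt and no reset: what is moved stays moved. The work goes in short steps, Python scripts to look and compute and a tool call to move; the robot and the scene stay as the last step left them, time stands still between calls to the robot, and variables do not carry over. Pictures are saved under pics/ and viewed, about 8 in all and at most 12, crops included, and the job is handed in when it is done.

Besides the shell and the picture viewer there is one more tool, called after "Request:" in YAML: its name, and indented under it one key for each argument. step_arm: Moves the arm, as the interface text tells. Its arguments: {"type":"object","properties":{"rows":{"type":"array"}},"required":["rows"]}

```bash
mkdir -p pics; cat > h.py <<'E'
import numpy as np, cv2
from plant import ctrl
def K(p):
    f=210/np.tan(np.radians(p["vertical_fov"])/2); return f
def ray(p,u,v):
    f=K(p); d=np.array([(u-p["cx"])/f,(v-p["cy"])/f]); s=d.copy()
    for _ in range(30): s=d/(1+p["k1"]*(s@s))
    R=cv2.Rodrigues(np.array(p["rvec"],float))[0]; t=np.array(p["tvec"],float).ravel()
    w=R.T@np.array([s[0],s[1],1.]); return -R.T@t,w/np.linalg.norm(w)
def onz(p,u,v,z):
    c,w=ray(p,u,v); return c+w*(z-c[2])/w[2]
def proj(p,X):
    R=cv2.Rodrigues(np.array(p["rvec"],float))[0]; c=R@np.array(X,float)+np.array(p["tvec"],float).ravel()
    s=c[:2]/c[2]; s=s*(1+p["k1"]*(s@s)); return s*K(p)+[p["cx"],p["cy"]]
E
python3 - <<'E'
from h import *
o=ctrl.get_obs();print(o)
ims=[]
for n in("scene","top","wrist"):
    p=ctrl.camera_params(n);print(n,p, ray(p,280,210)[0]); im=ctrl.snapshot(n);cv2.imwrite(f"pics/{n}0.png",im);ims.append(im)
    cv2.imwrite(f"pics/{n}0b.png",cv2.resize(im,(800,600),interpolation=cv2.INTER_CUBIC))
E
```

```text
{'clock': 0.0, 'joint_pos': array([-5.15609239e+01,  2.05902278e+01,  6.32301506e-01, -2.28335912e-02,
       -7.01360865e+01, -1.65083896e+01]), 'qvel': array([-0.03966252,  0.08646076,  0.01676663, -0.03778557, -0.08831792,
       -0.08395139]), 'tau': array([-4.03969289e-04, -5.82724893e+01,  2.93044960e+01,  6.99740231e+00,
        6.80366720e-03, -1.69117775e-04]), 'tool_pos': array([ 0.25191133, -0.62567795,  0.22561661]), 'orientation': array([-8.99037626e+01,  6.13710497e-03,  2.19229154e+01]), 'force': array([ 0.04395437, -0.23759727, -0.0681298 ]), 'moment': array([ 0.01841973,  0.00811386, -0.00815078]), 'opening': 0.08758124107899526}
scene {'vertical_fov': 49.99204971493499, 'cx': 284.70157779345396, 'cy': 209.29747552670693, 'k1': -0.1484582777364678, 'rvec': array([ 1.52690362,  1.83158856, -0.95137712]), 'tvec': array([ 0.06137634, -0.23659084,  1.78782812])} [1.5663189  0.25451515 0.85903365]
top {'vertical_fov': 47.2834674033336, 'cx': 281.7949619331726, 'cy': 219.468466801741, 'k1': -0.1587844220489621, 'rvec': array([ 2.17103609, -2.17495212,  0.12909125]), 'tvec': array([0.02016529, 0.55719405, 1.53961465])} [0.391412   0.03936683 1.58950684]
wrist {'vertical_fov': 62.847802137506314, 'cx': 283.8856995548974, 'cy': 209.02707239765638, 'k1': 0.0201623437535162, 'rvec': array([-1.64862074, -2.43828633, -0.38563071]), 'tvec': array([ 0.6736006 , -0.04067764,  0.39270941])} [ 0.1752282  -0.65625189  0.38502163]
```

View pics/top0b.png

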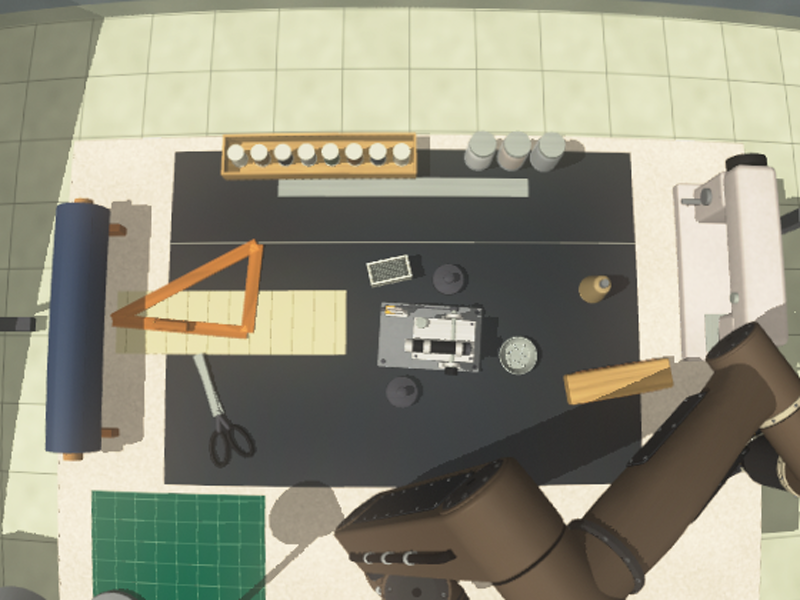

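View pics/scene0b.png

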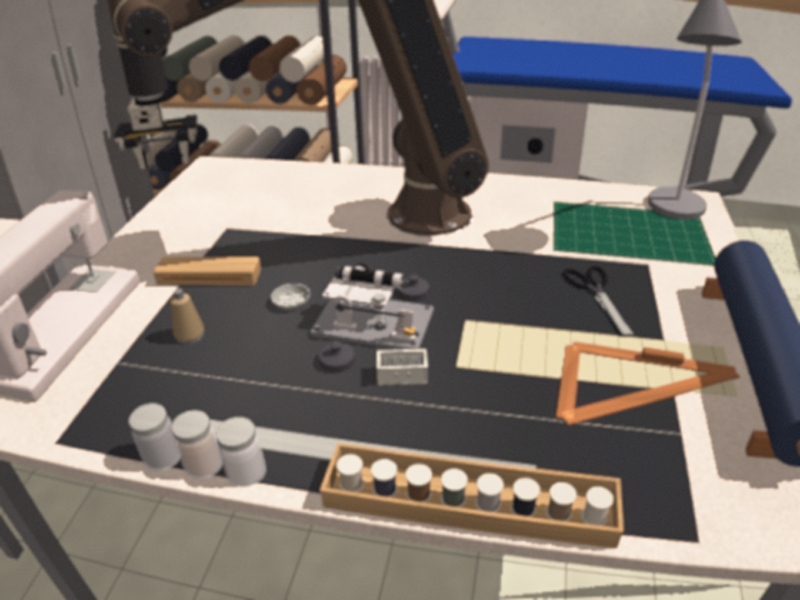

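The top view shows the mount near (430,337) in the 800-px picture, with its nose towards the left (+y) and the brass index at (395,312), facing away from the robot (+x). I'll work out its rough pose next.

```bash
python3 - <<'E'
from h import *
p=ctrl.camera_params("top")
C=[onz(p,u*.7,v*.7,.014) for u,v in((384,303),(481,308),(480,372),(378,367))]
print(np.round(C,3))
# own corners: (165,-85),(-70,-85),(-70,65),(165,65)
own=np.array([[.165,-.085],[-.07,-.085],[-.07,.065],[.165,.065]]);W=np.array(C)[:,:2]
M=np.c_[own-own.mean(0)];Z=(W-W.mean(0))
a=(M*Z).sum();b=(M[:,0]*Z[:,1]-M[:,1]*Z[:,0]).sum();th=np.arctan2(b,a)
R=np.array([[np.cos(th),-np.sin(th)],[np.sin(th),np.cos(th)]]);t=W.mean(0)-R@own.mean(0)
print(np.degrees(th),t,"pad",R@[.072,-.034]+t, "tip",R@[.135,-.069]+t, (own@R.T+t-W).round(3).tolist())
pw=ctrl.camera_params("wrist");c,w=ray(pw,280,210);print(c,w)
o=ctrl.get_obs();Rt=cv2.Rodrigues(np.array(pw["rvec"]))[0];
from scipy.spatial.transform import Rotation as Q
T=Q.from_euler("xyz",o["orientation"],degrees=True).as_matrix();print(T.T@(c-o["tool_pos"]),T.T@w)
E
```

```text
[[ 0.583  0.062  0.014]
 [ 0.572 -0.163  0.014]
 [ 0.423 -0.159  0.014]
 [ 0.436  0.076  0.014]]
86.86025347163425 [ 0.49087165 -0.09305141] pad [ 0.52876416 -0.02302172] tip [0.56716222 0.03796671] [[0.001, 0.005], [0.0, -0.004], [-0.001, -0.0], [-0.001, -0.0]]
[ 0.17523971 -0.65628697  0.38514338] [ 0.29147385  0.10647518 -0.95063454]
[-0.08256963 -0.15927464  0.00058729] [ 0.31026286  0.95058456 -0.01122309]
```

Request:
step_arm:
  rows:
    - [[-1, 1.85, 4.0, 0, 0, 0, 10.3], [-1, 1.85, 4.0, 0, 0, 0, 10.3], [-1, 1.85, 4.0, 0, 0, 0, 10.3], [-1, 1.85, 4.0, 0, 0, 0, 10.3], [-1, 1.85, 4.0, 0, 0, 0, 10.3], [-1, 1.85, 4.0, 0, 0, 0, 10.3], [-1, 1.85, 4.0, 0, 0, 0, 10.3], [-1, 1.85, 4.0, 0, 0, 0, 10.3], [-1, 1.85, 4.0, 0, 0, 0, 10.3], [-1, 1.85, 4.0, 0, 0, 0, 10.3], [-1, 1.85, 4.0, 0, 0, 0, 10.3], [-1, 1.85, 4.0, 0, 0, 0, 10.3]]

```text
clock: 1.65
tool_pos: [0.4744, -0.1447, 0.2266]
orientation: [-90.0, 0.0, 145.9]
force: [0.9, 0.1, 0.7]
opening: 0.0007
```

Request:
step_arm:
  rows:
    - [[-1, 1.85, 4.0, 0, 0, 0, 10.3], [-1, 1.85, 4.0, 0, 0, 0, 10.3], [-1, 1.8, 4.0, 0, 0, 0, 10.3], [-1, 0, 0, 0, 0, 0, 0], [-1, 0, 0, 0, 0, 0, 0]]

```text
clock: 2.28
tool_pos: [0.5287, -0.0261, 0.2262]
orientation: [-90.0, -0.0, 176.4]
force: [0.4, 0.6, -0.1]
opening: 0.0004
```

```bash
python3 - <<'E'
from h import *
o=ctrl.get_obs();print(o["clock"],o["tool_pos"],o["orientation"],o["force"],o["joint_pos"])
p=ctrl.camera_params("wrist");im=ctrl.snapshot("wrist");cv2.imwrite("pics/w1.png",im)
cv2.imwrite("pics/w1b.png",cv2.resize(im,(800,600),interpolation=cv2.INTER_CUBIC))
import pickle;pickle.dump(p,open("w1.pkl","wb"))
E
```

```text
2.275 [ 0.52872861 -0.0261351   0.22623034] [-8.99868459e+01 -4.84888269e-02  1.76395101e+02] [ 0.35555804  0.61358972 -0.06801381] [ 1.84080003e+01  6.84542148e+00 -1.75959733e+01 -6.56518557e-03
 -6.56084897e+01  6.79898202e+01]
```

View pics/w1b.png

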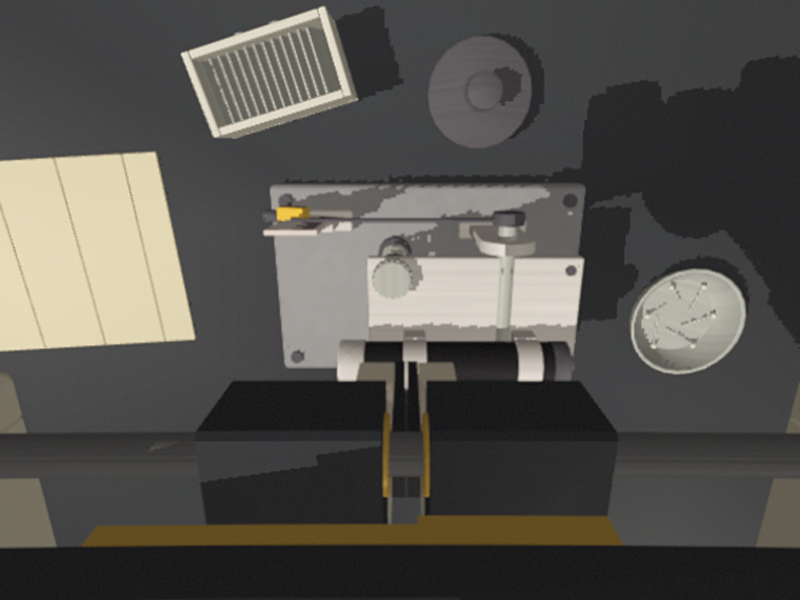

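The wrist view shows the base corners at (271,185), (585,185) and (287,369). The pad top is at about (393,280), the brass index at (292,213), and the pointer arm runs along row 218. I'll refine the pose from these.

```bash
python3 - <<'E'
from h import *
import pickle
p=pickle.load(open("w1.pkl","rb"));s=.7
C=np.array([onz(p,u*s,v*s,.014) for u,v in((271,184.5),(585.5,185),(286.5,369.5))])[:,:2]
own=np.array([[.165,-.085],[-.07,-.085],[.165,.065]])
M=own-own.mean(0);Z=C-C.mean(0)
th=np.arctan2((M[:,0]*Z[:,1]-M[:,1]*Z[:,0]).sum(),(M*Z).sum())
R=np.array([[np.cos(th),-np.sin(th)],[np.sin(th),np.cos(th)]]);t=C.mean(0)-R@own.mean(0)
print(np.degrees(th),t,(own@R.T+t-C).round(4).tolist())
print("pad model",R@[.072,-.034]+t,"pad seen",onz(p,393*s,281*s,.092))
def W(x,y,z): return np.r_[R@[x,y]+t,z]
def tip(a,r=.135,y=-.069): return W(r*np.cos(a),y,.08-r*np.sin(a))
im=cv2.imread("pics/w1.png")
for a in(0,.1,.2,.3): print(a,proj(p,tip(a))/s)
np.savez("mount.npz",R=R,t=t)
x0,y0=170,125
big=cv2.resize(im[y0:y0+110,x0:x0+145],None,fx=5.5,fy=5.5,interpolation=cv2.INTER_CUBIC)
cv2.imwrite("pics/w1c.png",big)
ps=ctrl.camera_params("scene");print([proj(ps,tip(a)).round(1).tolist() for a in(0,.1,.2,.3)],proj(ps,W(0,-.069,.08)))
E
```

```text
86.50997961974909 [ 0.49277174 -0.08760815] [[-0.0004, 0.0011], [0.0005, -0.002], [-0.0, 0.0009]]
pad model [ 0.53109166 -0.01781142] pad seen [ 0.53054557 -0.01726119  0.092     ]
0 [292.23047088 220.78503129]
0.1 [297.85779348 217.54095391]
0.2 [305.00528657 214.57447194]
0.3 [313.44803459 211.87759127]
[[282.8, 220.9], [282.6, 224.6], [282.0, 228.1], [281.0, 231.5]] [237.93222136 214.48244882]
```

View pics/w1c.png

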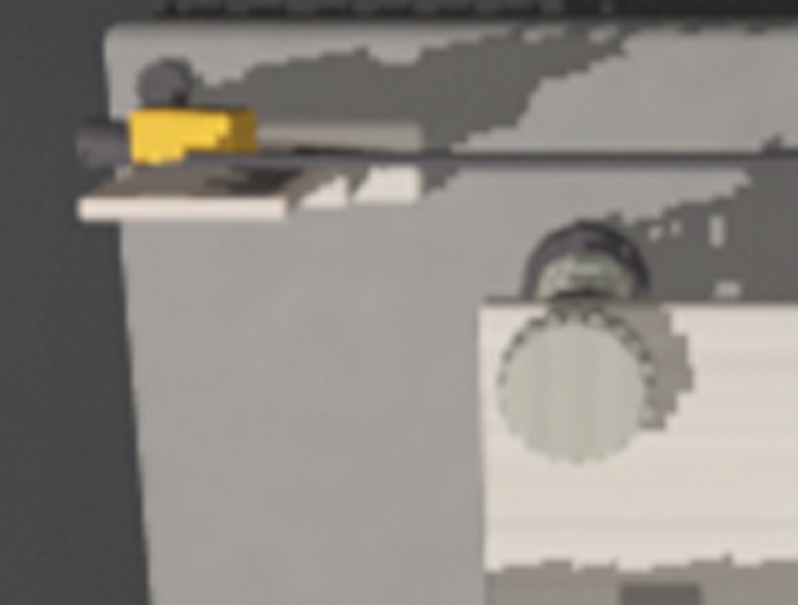

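Request:
step_arm:
  rows:
    - [[-1, 2.3, 1.65, -2, 0, 10, 0], [-1, 2.3, 1.65, -2, 0, 10, 0], [-1, 2.3, 1.65, -2, 0, 10, 0], [-1, 2.3, 1.65, -2, 0, 10, 0], [-1, 0, 0, 0, 0, 0, 0], [-1, 0, 0, 0, 0, 0, 0]]

```text
clock: 3.08
tool_pos: [0.6211, 0.0385, 0.1441]
orientation: [-86.8, -40.1, 175.1]
force: [0.0, -0.4, 2.4]
opening: 0.0004
```

```bash
python3 - <<'E'
from h import *
o=ctrl.get_obs();print(o["clock"],o["tool_pos"],o["orientation"],o["force"],o["joint_pos"])
p=ctrl.camera_params("wrist");im=ctrl.snapshot("wrist");cv2.imwrite("pics/w2.png",im)
cv2.imwrite("pics/w2b.png",cv2.resize(im,(800,600),interpolation=cv2.INTER_CUBIC))
import pickle;pickle.dump(p,open("w2.pkl","wb"))
d=np.load("mount.npz");R,t=d["R"],d["t"]
for a in(0,.1,.2,.3): print(a,[proj(p,np.r_[R@[r*np.cos(a),-.069]+t,.08-r*np.sin(a)])/.7 for r in(.115,.135)])
E
```

```text
3.075 [0.62110293 0.03853109 0.14405768] [-86.82683842 -40.08796829 175.14800747] [ 0.00331807 -0.40118011  2.43849649] [  15.16058742   44.63903543   24.15926299  -10.20291563 -108.44821562
   71.33771884]
0 [array([437.25868358, 304.44075821]), array([398.81907466, 305.5868165 ])]
0.1 [array([436.69796777, 286.01703743]), array([399.21398123, 283.9647569 ])]
0.2 [array([438.27294887, 268.54614742]), array([402.04443925, 263.62452667])]
0.3 [array([441.82792451, 252.1200963 ]), array([407.09797125, 244.64455905])]
```

View pics/w2b.png

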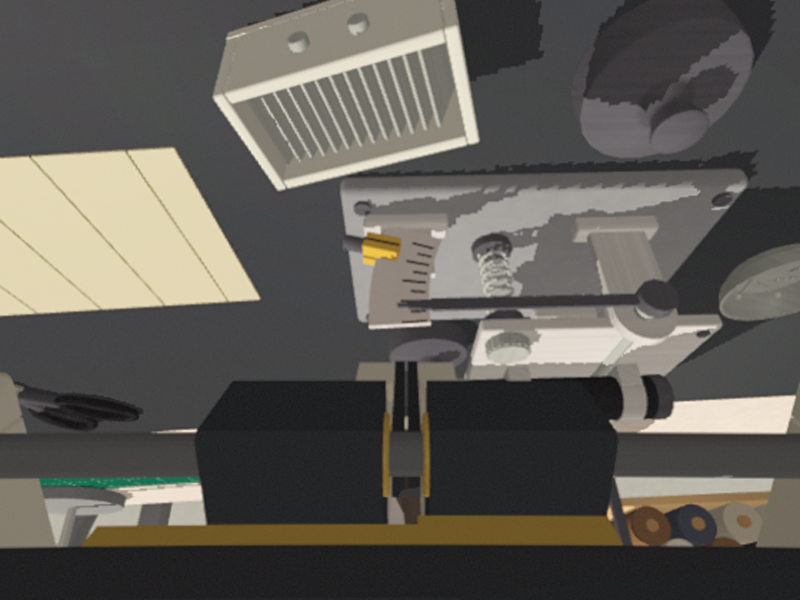

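The view is upside down. The pointer tip is at about (400,303), level, and the brass index is at about (382,249), farther down the scale. I'll crop this region to find the centre line.

```bash
python3 - <<'E'
from h import *
im=cv2.imread("pics/w2.png")
x0,y0=235,145
cv2.imwrite("pics/w2c.png",cv2.resize(im[y0:y0+88,x0:x0+114],None,fx=6.8,fy=6.8,interpolation=cv2.INTER_CUBIC))
E
```

```text
(no output)
```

View pics/w2c.png

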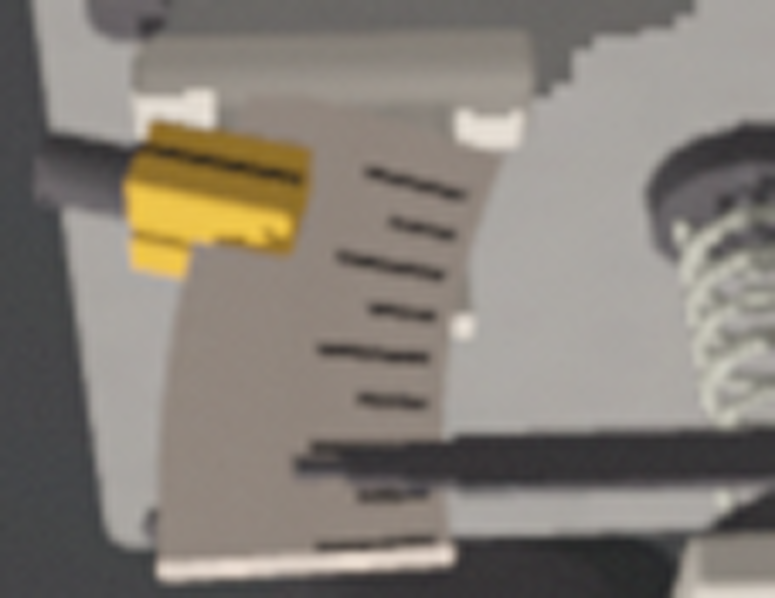

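```bash
cat >> h.py <<'E'
def ang(p,u,v,y):
    d=np.load("mount.npz");R,t=d["R"],d["t"]; c,w=ray(p,u,v)
    n=np.r_[R@[0,1],0]; o=np.r_[R@[0,y]+t,.08]; X=c+w*((o-c)@n)/(w@n)
    q=X-o; x=q[:2]@(R@[1,0]); return round(float(np.arctan2(-q[2],x)),4),round(float(np.hypot(x,q[2])),4)
E
python3 - <<'E'
from h import *
import pickle
p=pickle.load(open("w2.pkl","rb"))
f=lambda u,v,y:ang(p,235+u/6.8-.5*0,145+v/6.8,y)
print("tip",f(297,464,-.069))
for y in(-.066,-.069,-.072,-.075): print(y,"line in",f(302,180,y),"out",f(150,150,y),"front corners",f(312,150,y),f(303,212,y))
print("ticks",[f(u,v,-.0625) for u,v in((318,547),(365,497),(312,447),(360,402),(320,350),(372,308),(338,258),(392,223),(368,172))])
E
```

```text
tip (0.0044, 0.1353)
-0.066 line in (0.3064, 0.1399) out (0.303, 0.1587) front corners (0.3403, 0.14) (0.2732, 0.1385)
-0.069 line in (0.29, 0.1393) out (0.2885, 0.1579) front corners (0.3236, 0.1393) (0.257, 0.138)
-0.072 line in (0.2734, 0.1387) out (0.2739, 0.157) front corners (0.3067, 0.1387) (0.2406, 0.1375)
-0.075 line in (0.2568, 0.1381) out (0.2592, 0.1562) front corners (0.2897, 0.138) (0.2241, 0.1371)
ticks [(-0.0465, 0.1334), (-0.0, 0.1278), (0.0505, 0.1336), (0.0984, 0.1284), (0.1499, 0.1335), (0.2015, 0.1283), (0.2502, 0.1335), (0.3008, 0.1284), (0.3516, 0.1333)]
```

```bash
python3 - <<'E'
from h import *
import pickle
p2=pickle.load(open("w2.pkl","rb"));p1=pickle.load(open("w1.pkl","rb"))
f=lambda u,v,y:ang(p2,235+u/6.8,145+v/6.8,y)
print("back edge at scale",[(y,f(295,250,y)) for y in(-.062,-.0645)],"front",[(y,f(303,212,y)) for y in(-.0735,-.071,-.0695)])
d=np.load("mount.npz");R,t=d["R"],d["t"]
c2,w2=ray(p2,235+303/6.8,145+212/6.8)
for v in(118,123,128):
  c1,w1=ray(p1,170+250/5.5,125+v/5.5)
  s=np.linalg.lstsq(np.c_[w1,-w2],c2-c1,rcond=None)[0];A=c1+s[0]*w1;B=c2+s[1]*w2
  X=(A+B)/2;q=R.T@(X[:2]-t);print(v,q,X[2],np.linalg.norm(A-B),np.arctan2(.08-X[2],q[0]))
im=cv2.imread("pics/w1.png");h=cv2.cvtColor(im,cv2.COLOR_BGR2HSV);print(h[142:157,205,:].tolist());print(im[142:157,212,2])
E
```

```text
back edge at scale [(-0.062, (0.2532, 0.1389)), (-0.0645, (0.2402, 0.1385))] front [(-0.0735, (0.2324, 0.1373)), (-0.071, (0.2461, 0.1377)), (-0.0695, (0.2543, 0.1379))]
118 [ 0.13256587 -0.07145319] 0.046435880968045046 0.002050522037835178 0.24797710580525295
123 [ 0.132648   -0.07050244] 0.04574508952667525 0.0018262870690012392 0.2527180215948894
128 [ 0.13273054 -0.06954654] 0.04505080214605395 0.0016008125410796386 0.25746539499503807
[[20, 8, 96], [19, 29, 98], [17, 97, 95], [21, 184, 172], [22, 180, 224], [23, 177, 238], [23, 179, 240], [23, 177, 242], [23, 176, 242], [22, 186, 208], [18, 148, 129], [0, 23, 90], [158, 11, 97], [9, 24, 107], [14, 39, 111]]
[103 100  92 104 135 149 144 140 139 140 116  93  94  84  93]
```

Request:
step_arm:
  rows:
    - [[-1, -2.25, -1.4, 0.5, 0, -10, 0], [-1, -2.25, -1.4, 0.5, 0, -10, 0], [-1, -2.25, -1.4, 0.5, 0, -10, 0], [-1, -2.25, -1.4, 0, 0, -10, 0], [-1, 0, 0, 0, 0, 0, 0], [-1, 0, 0, 0, 0, 0, 0]]

```text
clock: 3.88
tool_pos: [0.5316, -0.0164, 0.1689]
orientation: [-90.3, 0.8, 176.5]
force: [-0.2, -0.1, 0.9]
opening: 0.0006
```

Request:
step_arm:
  rows:
    - [[-1, -0.05, -0.1, -2, 0, 0, 0], [-1, 0, 0, -2, 0, 0, 0], [-1, 0, 0, -2, 0, 0, 0], [-1, 0, 0, -0.6, 0, 0, 0], [-1, 0, 0, 0, 0, 0, 0], [-1, 0, 0, 0, 0, 0, 0]]

```text
clock: 4.62
tool_pos: [0.5317, -0.0169, 0.0969]
orientation: [-90.0, 0.1, 176.4]
force: [-0.0, -0.3, -0.1]
opening: 0.0003
```

```bash
python3 - <<'E'
from h import *
o=ctrl.get_obs();print(o["tool_pos"],o["force"])
p=ctrl.camera_params("wrist");im=ctrl.snapshot("wrist");cv2.imwrite("pics/w3b.png",cv2.resize(im,(800,600),interpolation=cv2.INTER_CUBIC))
E
```

```text
[ 0.53166686 -0.01691409  0.09692843] [-0.00548424 -0.30067872 -0.0874761 ]
```

View pics/w3b.png

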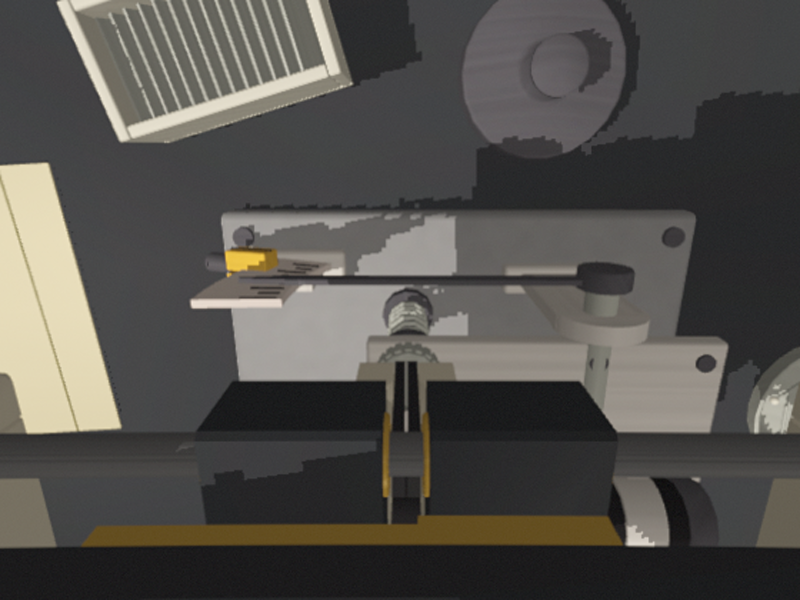

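The fingertips are centred over the pad, in column 408, and clear of the pointer at row 280. I'll press gently.

Request:
step_arm:
  rows:
    - [[-1, 0, 0, -0.15, 0, 0, 0], [-1, 0, 0, -0.15, 0, 0, 0], [-1, 0, 0, -0.15, 0, 0, 0], [-1, 0, 0, -0.15, 0, 0, 0], [-1, 0, 0, 0, 0, 0, 0]]

```text
clock: 5.3
tool_pos: [0.531, -0.0166, 0.0904]
orientation: [-90.0, 0.1, 176.5]
force: [-3.3, 4.2, 8.1]
opening: 0.0004
```

Request:
step_arm:
  rows:
    - [[-1, 0, 0, -0.15, 0, 0, 0], [-1, 0, 0, -0.15, 0, 0, 0], [-1, 0, 0, -0.15, 0, 0, 0], [-1, 0, 0, -0.15, 0, 0, 0], [-1, 0, 0, -0.15, 0, 0, 0], [-1, 0, 0, -0.15, 0, 0, 0], [-1, 0, 0, -0.15, 0, 0, 0], [-1, 0, 0, 0, 0, 0, 0], [-1, 0, 0, 0, 0, 0, 0]]

```text
clock: 6.42
tool_pos: [0.5313, -0.016, 0.0802]
orientation: [-90.1, 0.1, 176.5]
force: [-3.7, 7.1, 10.2]
opening: 0.0007
```

```bash
python3 - <<'E'
from h import *
o=ctrl.get_obs();print(o["tool_pos"],o["force"])
p=ctrl.camera_params("wrist");im=ctrl.snapshot("wrist")
d=np.load("mount.npz");R,t=d["R"],d["t"]
cv2.imwrite("pics/w4.png",im);cv2.imwrite("pics/w4c.png",cv2.resize(im[140:260,130:290],None,fx=5,fy=5,interpolation=cv2.INTER_CUBIC))
for a in(.2,.25,.28,.3,.35): print(a,[((proj(p,np.r_[R@[r*np.cos(a),-.069]+t,.08-r*np.sin(a)])-[130,140])*5).round().tolist() for r in(.06,.135)])
E
```

```text
[ 0.53133162 -0.01603346  0.08019807] [-3.72997927  7.09860318 10.23700639]
0.2 [[925.0, 292.0], [257.0, 256.0]]
0.25 [[929.0, 285.0], [286.0, 242.0]]
0.28 [[932.0, 280.0], [304.0, 233.0]]
0.3 [[934.0, 277.0], [316.0, 228.0]]
0.35 [[940.0, 270.0], [347.0, 216.0]]
```

View pics/w4c.png

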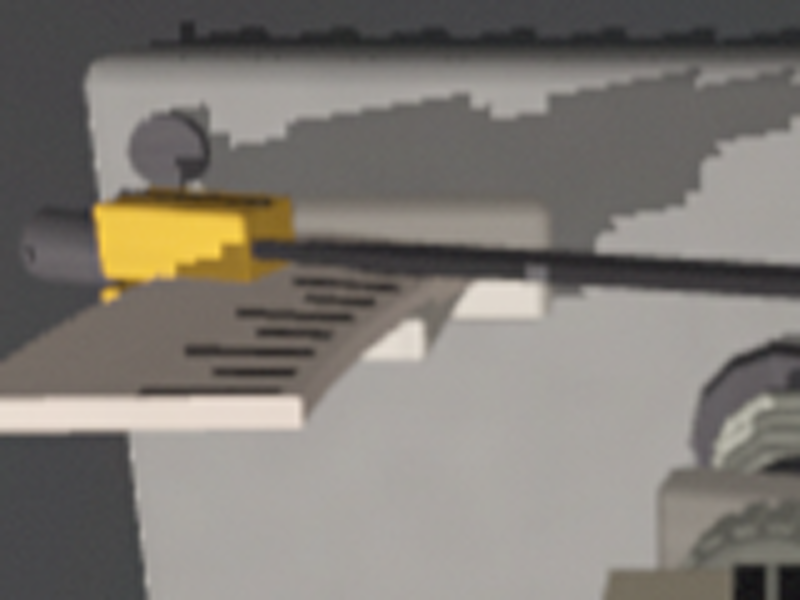

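The pointer tip is at crop (252,248), which puts the tilt at about 0.2 against an index of about 0.28. I'll press about 5 mm further.

Request:
step_arm:
  rows:
    - [[-1, 0, 0.05, -0.1, 0, 0, 0], [-1, 0, 0.05, -0.1, 0, 0, 0], [-1, 0, 0, -0.1, 0, 0, 0], [-1, 0, 0, -0.1, 0, 0, 0], [-1, 0, 0, -0.1, 0, 0, 0], [-1, 0, 0, 0, 0, 0, 0], [-1, 0, 0, 0, 0, 0, 0]]

```text
clock: 7.35
tool_pos: [0.5313, -0.0159, 0.0754]
orientation: [-90.0, 0.1, 176.5]
force: [-3.9, 1.4, 13.3]
opening: 0.0004
```

```bash
python3 - <<'E'
from h import *
o=ctrl.get_obs();print(o["tool_pos"],o["force"])
p=ctrl.camera_params("wrist");im=ctrl.snapshot("wrist")
d=np.load("mount.npz");R,t=d["R"],d["t"]
cv2.imwrite("pics/w5.png",im);cv2.imwrite("pics/w5c.png",cv2.resize(im[140:260,130:290],None,fx=5,fy=5,interpolation=cv2.INTER_CUBIC))
for a in(.2,.25,.28,.3,.35): print(a,[((proj(p,np.r_[R@[r*np.cos(a),-.069]+t,.08-r*np.sin(a)])-[130,140])*5).round().tolist() for r in(.1,.135)])
E
```

```text
[ 0.53127848 -0.01590632  0.07541593] [-3.90385134  1.44737114 13.31111039]
0.2 [[551.0, 284.0], [245.0, 267.0]]
0.25 [[567.0, 272.0], [275.0, 252.0]]
0.28 [[577.0, 265.0], [294.0, 243.0]]
0.3 [[584.0, 260.0], [306.0, 238.0]]
0.35 [[603.0, 249.0], [338.0, 224.0]]
```

View pics/w5c.png

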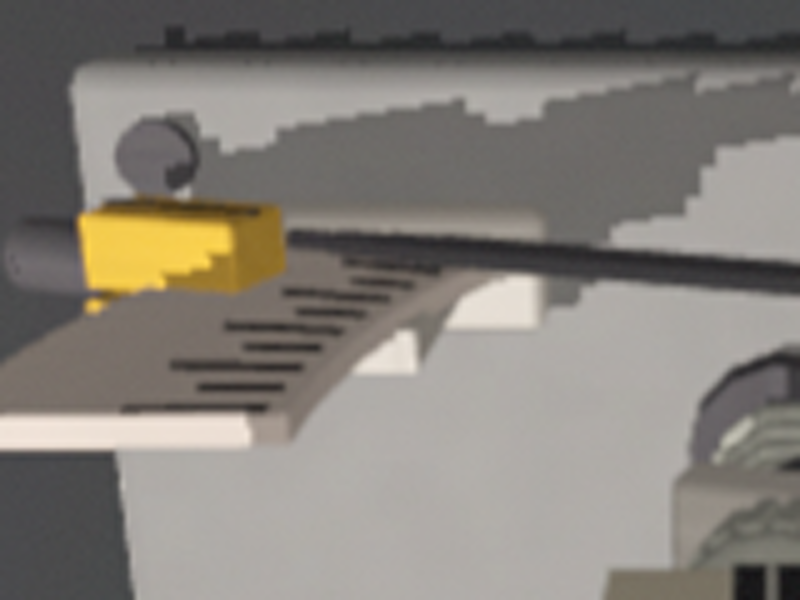

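The tip at (288,237) now meets the block, at about 0.28. I'll lift straight off and check from the side view.

Request:
step_arm:
  rows:
    - [[-1, 0, 0, 0.3, 0, 0, 0], [-1, 0, 0, 1, 0, 0, 0], [-1, 0, 0, 2, 0, 0, 0], [-1, 0, 0, 3, 0, 0, 0], [-1, 0, 0, 3, 0, 0, 0], [-1, 2.25, 1.4, 0, 0, 10, 0], [-1, 2.25, 1.4, -0.5, 0, 10, 0], [-1, 2.25, 1.4, -0.5, 0, 10, 0], [-1, 2.25, 1.4, -0.5, 0, 10, 0], [-1, 0, 0, 0, 0, 0, 0], [-1, 0, 0, 0, 0, 0, 0]]

```text
clock: 8.78
tool_pos: [0.6207, 0.0395, 0.1501]
orientation: [-86.9, -40.0, 175.3]
force: [0.1, 0.5, 1.7]
opening: 0.0004
```

```bash
python3 - <<'E'
from h import *
import pickle
o=ctrl.get_obs();print(o["tool_pos"],o["force"])
p=ctrl.camera_params("wrist");im=ctrl.snapshot("wrist");pickle.dump(p,open("w6.pkl","wb"))
cv2.imwrite("pics/w6.png",im);cv2.imwrite("pics/w6c.png",cv2.resize(im[145:233,235:349],None,fx=6.8,fy=6.8,interpolation=cv2.INTER_CUBIC))
# did the mount shift? compare base corners' projections with the picture
d=np.load("mount.npz");R,t=d["R"],d["t"]
print([((proj(p,np.r_[R@np.array(c)+t,.014]))).round(1).tolist() for c in((.165,-.085),(-.07,-.085))])
t0=cv2.imread("pics/top0.png");t1=ctrl.snapshot("top");cv2.imwrite("pics/top1.png",t1)
D=cv2.absdiff(t0,t1).max(2);print("top diff shears/square/dish area",(D[160:300,80:250]>40).sum())
E
```

```text
[0.62072293 0.03950919 0.15005478] [0.11311563 0.54192461 1.66586425]
[[240.3, 128.4], [526.5, 121.8]]
top diff shears/square/dish area 3091
```

View pics/w6c.png

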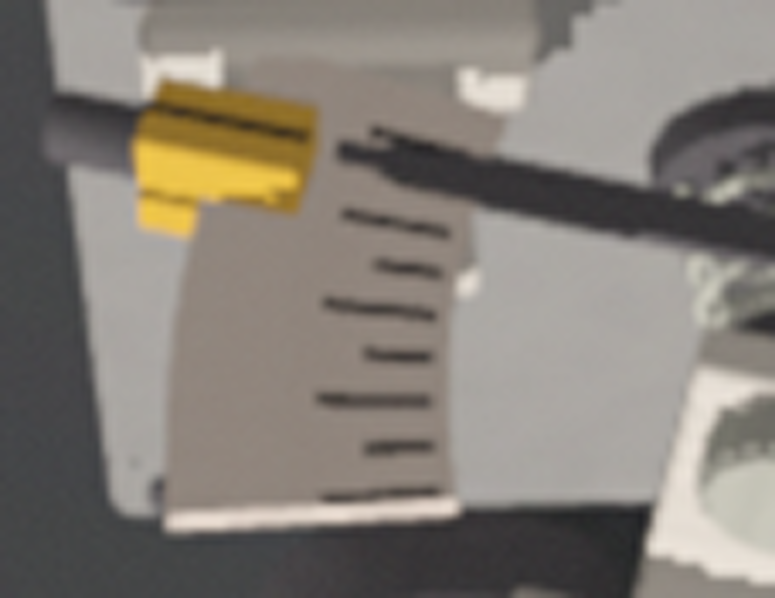

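```bash
python3 - <<'E'
from h import *
import pickle
p=pickle.load(open("w6.pkl","rb"))
f=lambda u,v,y:ang(p,235+u/6.8,145+v/6.8,y)
print("tip",f(340,152,-.069),"line",[f(308,137,y) for y in(-.069,-.071,-.073)],"edges",f(302,175,-.071),f(298,210,-.062),f(316,105,-.071))
print("ticks",[f(u,v,-.0625) for u,v in((325,498),(318,400),(325,303),(345,213))])
def corners(n):
    im=cv2.imread(n)[:,:,:];m=cv2.cvtColor(im,cv2.COLOR_BGR2GRAY);return m
a,b=[cv2.imread(f"pics/top{i}.png")for i in(0,1)]
D=(cv2.absdiff(a,b).max(2)>40).astype("uint8");n,_,s,_=cv2.connectedComponentsWithStats(D);print([x.tolist() for x in s[1:] if x[4]>60])
cv2.imwrite("pics/cmp.png",np.vstack([cv2.resize(x[170:300,60:500],None,fx=1.8,fy=1.8) for x in(a,b)]))
E
```

```text
tip (0.2825, 0.1351) line [(0.2916, 0.1394), (0.2801, 0.139), (0.2686, 0.1386)] edges (0.2389, 0.1384) (0.2508, 0.1392) (0.3159, 0.1393)
ticks [(-0.0462, 0.1333), (0.0513, 0.1337), (0.153, 0.1337), (0.2539, 0.1335)]
[[170, 50, 127, 88, 7225], [329, 92, 18, 17, 251], [353, 92, 31, 18, 313], [301, 124, 69, 14, 778], [197, 143, 135, 29, 506], [264, 178, 23, 18, 198], [189, 203, 54, 46, 1805], [174, 213, 386, 207, 27766], [556, 218, 4, 37, 116], [311, 227, 22, 30, 292], [202, 228, 77, 61, 1232], [284, 230, 14, 22, 85], [349, 236, 27, 26, 424], [144, 265, 57, 56, 869], [264, 367, 39, 19, 301]]
```

View pics/cmp.png

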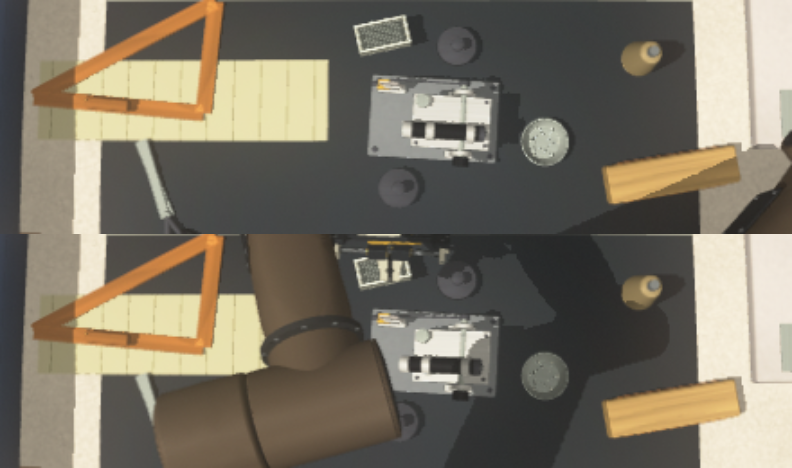

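```bash
python3 -c "
from plant import ctrl
print(ctrl.close_job())"
```

```text
the job is handed in; nothing more can be done
None
```

The laser plate is tilted down so the pointer tip stands level with the index block, and the job is handed in at about 9 s of the 45 s allowed. I pressed the round pad with the shut fingertips; the last reading was about 13 N vertical. Then I lifted straight off and backed away.

- **Alignment:** in the last side view, after release, the pointer tip read 0.283 rad and the index centre line about 0.280 rad. The block's half-width is about 0.04 rad. The index value assumes the block's front face lies at own y -71 mm; 2 mm either way moves it by about 0.012 rad.
- **Mount:** the scale ticks still fell where the original mount pose predicted, within about 1 mm, so I see no shift.
- **Other objects:** in the top views, the objects still in sight lay where they started. The arm hid part of the shears and of one pattern weight in the last one, so I could not check those fully. The raw top-view difference check was swamped by the arm and its shadow, so I compared those pictures by eye.
- **Side forces:** I read up to about 7 N sideways at the fingertips while pressing. It did not visibly move the mount.

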